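# Unpin and draw out the sample tray of a plaque inspection station

### The arm

A 7-joint arm with a two-finger parallel gripper is mounted at the origin on the work surface. World frame = base frame: x ahead of the robot, y to its left, z up, the work surface at z = 0. Lengths are in m, angles in rad, forces in N, time in s.
With the tool pointing down it reaches from about 0.4 to 0.85 m from the base axis. Payload 6.9 kg.
Tool frame: the origin (TCP) lies between the finger pads; the fingertips stand 11 mm ahead of it and the grasp point (between the pads) lies 8 mm behind it; z points along the fingers, y is the line along which they close (so a half turn about z gives the same grasp; the last joint's range is limited). The gripper opens to 85 mm and grips with 20 to 120 N. Pads are 22 mm wide; open, the fingers measure 114 mm over their backs; the gripper's body (76 mm by 85 mm) begins 54 mm behind the grasp point. The pads swing forward as they close: fully open they stand 13 mm farther back than shut.
Start: joints at [0.105, 0.507, -0.238, 1.5, 0.126, 1.149, -0.155], TCP at [0.625, -0, 0.206] pointing down, gripper open.
Joint ranges: [-3.08, 3.08], [-0.24, 2.05], [-1.43, 1.35], [0, 2.5], [-1.52, 4.66], [0.17, 1.96], [-2.89, 2.89]. Speed limits (rad/s): [2.39, 2.39, 3.14, 3.14, 3.14, 3.14, 3.14].

### API

Orientations are given as a rotation vector (axis times angle).
In Python, from plant import robot gives the robot as it stands.
- The arm moves only by the tool move_arm, never from a script. Its argument "rows" is a list of rows, each a list of 5 numbers: the shift along the tool's x, y, z in mm, then the turn about the tool's z in rad, then the opening, from -1 (shut) to 1 (fully open). In form: [[tx, ty, tz, turn, gripper], ...]. A call has 1 to 10 rows; each row is the pose to reach, as a shift and turn from the pose commanded when the call began, along the tool's axes at that moment; what a row does not reach only later rows make up. A row lasts 1/8 s, in which the tool goes at most 62.5 mm and 10.7 degrees, less where a joint would pass 70% of its speed; a pose out of reach is approached as far as the arm can. A call with a gripper value outside its range is refused whole. The fingers move at their own pace and stop on an object; the grip force is fixed at half the most. Time passes only in rows, so rows that repeat a pose let the fingers close. It gives the time, the measured TCP pose, the force, the opening and the grip force at its end, in the units of the state.
- robot.get_obs(): the state, without advancing time (a new reading comes with each control period).
- robot.read_camera(name): name is "scene" or "side" or "wrist"; returns (picture, depth): 480x640x3 uint8, blue, green, red; 480x640 float32, m along the optical axis (not along the pixel's ray), 0 where there is no reading.
- robot.camera_info(name): a dict with "vfov" (degrees; the focal length in pixels is half the picture's height over the tangent of half this angle, whatever the lens; pixels are square), "cx", "cy" (the principal point, pixels), "k1" (the pictures are not rectified: a ray, as slopes to the right and down, at radius r is drawn at 1 + k1 r^2 times it, then the intrinsics apply), "view" (4x4, takes a point from world to camera coordinates). Camera axes: x right, y down, z forward; pixel columns grow to the right and rows downward; lengths in m; the calibration is good to about 2 mm. A picture is of the moment at which its call begins: read the wrist's pose just before it. camera_info takes no time and is no camera call; for the wrist camera it gives the pose at the moment of the call.
- robot.sign_off(): hands the job in; it is judged then, once.
The state is a dict: "time_s": time; "q": joint angles; "joint_vel": joint speeds; "joint_efforts": joint torques, N m; "ee_pos": TCP position; "tool_rot": TCP orientation; "force": force on the tool from outside, world axes, zero at the start; "torque": the same for the moment, N m; "width": opening from 0.0 (shut) to 1.0 (fully open); "grasp_force": force on a finger pad.
Only numpy, scipy, OpenCV 4.12 (cv2) and the standard library are available. Lean on these libraries where they do the work, as an engineer would, in place of code of your own. Each camera call takes 0.05 s, during which the arm holds its last target. There are 200 camera calls.

### The job

The moulded plaque has been inspected, so take its tray out of the light station. Pull the T-grip of the index plunger straight up just to its stop without wrenching it, turn it a quarter turn so that it stays latched up on its own when you let go, and only then draw the tray straight out of its guides, down the ramp and on until it lies flat on the bench in front of the station, clear of the ramp. Slide the tray rather than lifting it, keep the plaque in it, leave the plunger latched up, and do not disturb the jars or the dish.

Things in the scene. Friction and masses are not known exactly. Their poses are not given: they have to be found in the camera images.
- station: Grey light-plate station fixed to the bench. Origin: underside of its base, under the middle of the pinned tray. Own x along the guide rails; the tray comes out towards -x (front), which faces the robot's right; z up. Flat plate 10 mm thick, x -80 to 190, y -88 to 88 mm, with a light panel under the tray.
- ramp_foot (a point): Where the short ramp at the station's front meets the bench, on the middle line: station x -112, y 0, z 0. The ramp falls from the 10 mm plate at x = -80. The tray must end wholly in front of this line. On its way it tips forward over the plate's edge, some 0.1 rad, once drawn 85 mm.
- rails (a point): Middle line between the two aluminium guide rails, at their front end: station x -55, y 0, z 10 mm. Rails run from here to x = 76 where a stop stands; webs at |y| 71.5 to 80 mm, 23 mm above the bench; behind x = 0 lips hold the flanges down from |y| = 63 outward; 2.5 mm free above the flanges, 1.5 mm beside them.
- post_top (a point): Top of a steel post 22 mm thick at the back of the station (x 160, y -50, 210 mm above the bench); its camera hangs on a short arm pointing away from the tray, 110 to 225 mm above the bench. Keep clear.
- plunger_axis (a point): Point on the index plunger's vertical axis at the top of its housing, 41 mm above the bench; station x 25, y -62. Fixed. Housing: aluminium block 34 x 29 mm on the -y rail (the far one from the robot). From it rises a castle-topped steel sleeve 23 mm across in a lock nut, screwed in to a depth that differs each time: its top is 53 to 62 mm above the bench.
- pin: Plunger pin, 6 mm thick, moving up and down only, pressed down by a spring: 8 N, plus 0.6 N per mm of lift. Origin on the axis, 41 mm above the bench when down, where it locks the tray through the hole in its flange. Its hard stop comes after 8.5 to 16.5 mm of lift, different each time as the sleeve's height is: feel for it. The stop or slot must not be loaded with more than 25 N beyond the spring.
- tgrip (a joint): Turn of the T-grip, rad, positive anticlockwise from above. About 0 (0.1 play): bar along the rails, its cross dowel in the sleeve's deep slot, which blocks turning until the pin is within 1.7 mm of its stop. +1.57 or -1.57 (either will do): bar across the rails, the dowel drops into a shallow notch, 3 mm below the stop, and the spring holds it there, pin clear of the tray. Stops at +-1.9.
- tgrip_bar (a point): Centre of the T-grip's black cross-bar, 46 mm long, 12 mm wide, 14 mm high, on a neck 10 mm thick. 84 mm above the bench when the pin is down, and rises with the pin. Own x along the bar.
- tray: Loose aluminium tray, white floor, 150 mm long (x), 140 mm wide over the flanges (y), 0.25 to 0.5 kg. Origin: centre of its underside, 10 mm above the bench when pinned; axes as the station's. Inside 144 x 90 mm, floor 4 mm thick, walls 3 mm thick, 18 mm high over the underside. Flanges 5 mm thick, 22 mm wide, on both long sides; index hole 9 mm in the -y one.
- tray_wall (a point): Middle of the upper edge of the tray's front wall, inner face (tray x -72, 18 mm over its underside): fingers let down inside the tray can draw it out by this wall. The floor is free of the plaque for 45 mm behind it.
- tray_bow (a point): Middle of the level bar of the upright bow handle on the tray's front wall: 8 mm rod along y, 56 mm wide, at tray x -82, 40 mm over the tray's underside.
- plaque: Loose light grey moulded plaque, 75 x 60 x 4 mm, 25 g, lying in the rear half of the tray. Origin: centre of its underside.
- jar_a: White plastic jar with white screw cap, 72 mm across, 88 mm high, standing on the bench beyond the station. Origin: centre of its foot.
- jar_b: White plastic jar with grey screw cap, 68 mm across, 75 mm high, on the bench to the robot's right. Origin: centre of its foot.
- dish: Shallow aluminium weighing dish, 92 mm across, 14 mm high, on the bench near the robot. Origin: centre of its underside.
Not all that is in view belongs to the job. Of the things shaped like the tray, the aluminium one is meant.

How it is judged:
By the outcome, as a careful person would: the job done as asked, in the order asked, and still so for the second after the job is handed in, with the robot touching nothing.
It also fails if it takes over 54 s, if anything falls off the work surface, if the arm or the gripper's body presses on something with over 40 N, if the wrist force passes 120 N, or if a joint passes its speed limit or range.

## Working session

There is one attempt and no reset: what is moved stays moved. The work goes in short steps, Python scripts to look and compute and a tool call to move; the robot and the scene stay as the last step left them, time stands still between calls to the robot, and variables do not carry over. Pictures are saved under pics/ and viewed, at most 12 in all, crops included, and the job is handed in when it is done.

Besides the shell and the picture viewer there is one more tool, called by a JSON object that holds its "method" and its "body", one argument or row to a line. move_arm: Moves the arm, as the interface text tells. Its arguments: {"type":"object","properties":{"rows":{"type":"array","items":{"type":"array","items":{"type":"number"}}}},"required":["rows"]}

```bash
mkdir -p pics; cat > h.py <<'E'
import numpy as np,cv2
from plant import robot
def snap(n,f):
    ci=robot.camera_info(n);p,d=robot.read_camera(n);cv2.imwrite(f'pics/{f}.png',p);np.savez(f'{f}.npz',d=d,V=np.array(ci['view']),c=[ci['vfov'],ci['cx'],ci['cy'],ci['k1']],p=p);return p,d
class C:
    def __init__(s,f):
        z=np.load(f'{f}.npz');s.d=z['d'];s.V=z['V'];v,s.cx,s.cy,s.k=z['c'];s.f=240/np.tan(np.radians(v)/2);s.p=z['p']
    def slope(s,u,v):
        a=(np.asarray(u,float)-s.cx)/s.f;b=(np.asarray(v,float)-s.cy)/s.f;rd=np.hypot(a,b);r=rd.copy()
        for _ in range(20): r=rd/(1+s.k*r*r)
        g=1/(1+s.k*r*r);return a*g,b*g
    def xyz(s,u,v,z=None):
        """world point of pixel: by depth, or on plane height z"""
        a,b=s.slope(u,v);R=s.V[:3,:3];t=s.V[:3,3];o=-R.T@t
        w=np.stack([a,b,np.ones_like(a)],-1)@R
        if z is None: k=s.d[np.asarray(v,int),np.asarray(u,int)]
        else: k=(z-o[2])/w[...,2]
        return o+w*k[...,None]
    def pix(s,P):
        q=np.atleast_2d(P)@s.V[:3,:3].T+s.V[:3,3];a=q[:,0]/q[:,2];b=q[:,1]/q[:,2];g=1+s.k*(a*a+b*b)
        return np.stack([s.f*a*g+s.cx,s.f*b*g+s.cy],-1)
E
python3 - <<'E'
from h import *
o=robot.get_obs();print(o['ee_pos'],o['tool_rot'],o['force'],o['time_s'])
for n in ['scene','side','wrist']:
    snap(n,n);c=C(n);print(n,-c.V[:3,:3].T@c.V[:3,3],c.V[2,:3])
E
```

```text
[ 6.24444617e-01 -8.90013108e-05  2.04828923e-01] [-2.2205613e+00 -2.2205659e+00  2.0363531e-03] [-0.09682267 -0.605386   -0.82150856] 0.0
scene [1.00735919 0.5252082  1.01601081] [-0.41763777 -0.49076597 -0.76467474]
side [0.3259023  0.96630432 1.06294696] [ 0.14667499 -0.74303995 -0.65297632]
wrist [0.6230656  0.08431511 0.37301909] [-0.00227878 -0.32860074 -0.94446618]
```

View pics/scene.png

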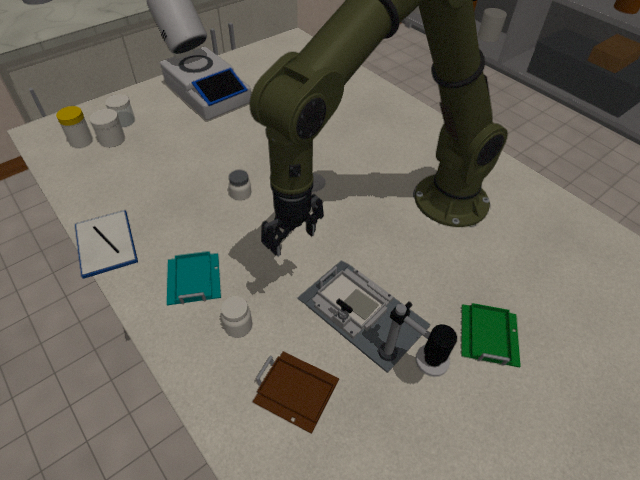

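View pics/side.png

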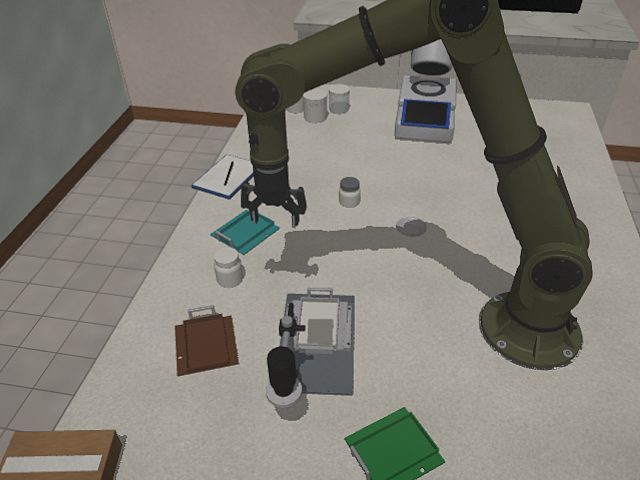

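View pics/wrist.png

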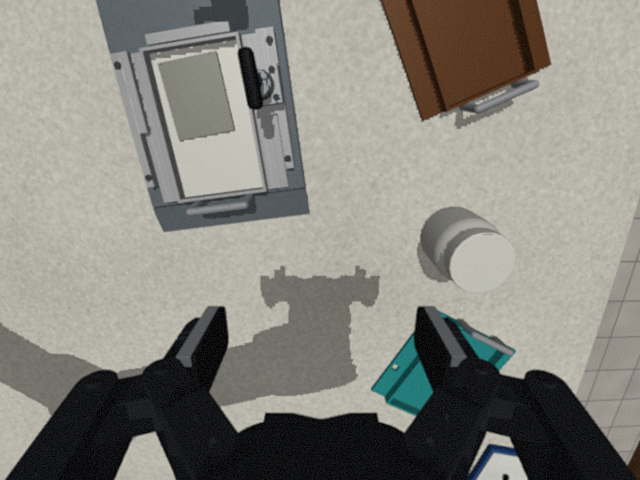

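The wrist view shows the station at upper left: the bow at (220,205), the black T-bar at about (250,78) and the ramp-foot corners at about (163,231) and (309,213). I'll enlarge that area to get accurate corners.

```bash
python3 - <<'E'
from h import *
c=C('wrist');cr=c.p[0:240,80:330];cv2.imwrite('pics/crop1.png',cv2.resize(cr,None,fx=2.5,fy=2.5,interpolation=cv2.INTER_CUBIC))
for n,u,v in [('footL',163,231),('footR',309,213),('bowL',189,212),('bowR',252,206),('bar1',246,52),('bar2',256,104),('bar',251,78),('jarb',480,262)]:
    print(n,c.xyz(u,v).round(4))
# depth-masked bar: height 70..100mm near
v,u=np.mgrid[0:240,80:330];P=c.xyz(u.ravel(),v.ravel())
m=(P[:,2]>.07)&(P[:,2]<.1);Q=P[m];print(m.sum(),Q.mean(0),np.median(Q[:,2]),u.ravel()[m].min(),u.ravel()[m].max(),v.ravel()[m].min(),v.ravel()[m].max())
if len(Q): 
    r=cv2.minAreaRect(Q[:,:2].astype(np.float32)*1000);print(r)
E
```

```text
footL [ 0.4347 -0.0336  0.0011]
footR [ 0.6086 -0.0118  0.0011]
bowL [0.4908 0.0029 0.0535]
bowR [ 0.5442 -0.0024  0.0058]
bar1 [0.5655 0.1381 0.0913]
bar2 [0.5709 0.1007 0.0903]
bar [0.568  0.1198 0.0903]
jarb [ 0.7723 -0.0366  0.0875]
1028 [0.56725385 0.11981411 0.08916206] 0.09003513018778919 238 263 46 109
((566.74609375, 120.05523681640625), (13.870765686035156, 46.144981384277344), 8.71285629272461)
```

View pics/crop1.png

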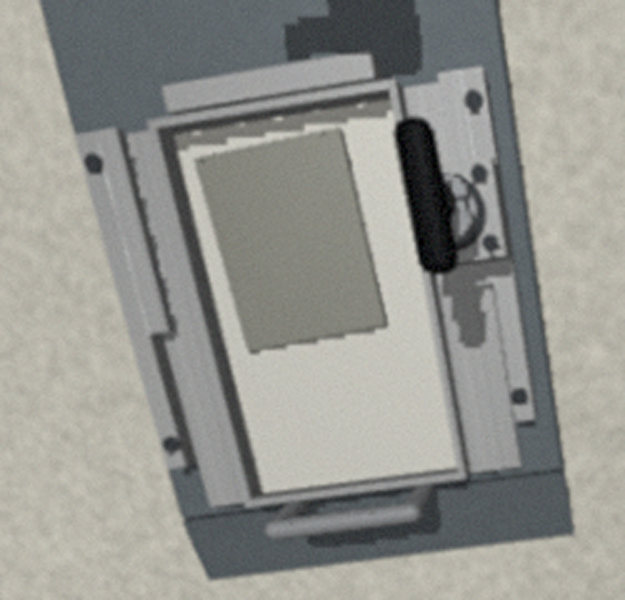

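The crop shows the ramp-foot corners at (210,578) and (573,533) and the bar centre at (425,195). The station yaw and the axis at about (0.5665, 0.1205) agree between two independent fits. I'll approach above the grip now.

{"method": "move_arm", "body": {
  "rows": [
    [40,-20,20,-0.14,1],
    [80,-40,40,-0.14,1],
    [120,-58,60,-0.14,1],
    [120,-58,90,-0.14,1],
    [120,-58,90,-0.14,1],
    [120,-58,90,-0.14,1]
  ]
}}

```text
time_s: 0.9
ee_pos: [0.5677, 0.1193, 0.1164]
tool_rot: [2.062, 2.37, 0.0]
force: [0.8, 0.2, 1.1]
width: 0.999
grasp_force: 0.0
```

```bash
python3 - <<'E'
from h import *
o=robot.get_obs();print(o['ee_pos'],o['tool_rot'],o['force'],o['time_s'],o['q'])
for n in ['wrist','scene','side']:
    snap(n,n+'2');c=C(n+'2')
    v,u=np.mgrid[0:480,0:640];P=c.xyz(u.ravel(),v.ravel());b=c.p.reshape(-1,3).max(1)<60
    m=(P[:,2]>.08)&(P[:,2]<.096)&(abs(P[:,0]-.567)<.04)&(abs(P[:,1]-.12)<.04)&b
    if m.sum()>10: print(n,m.sum(),cv2.minAreaRect(P[m][:,:2].astype(np.float32)*1000),P[m].mean(0))
E
```

```text
[0.56767174 0.11931544 0.11638317] [2.06172669e+00 2.36966516e+00 4.42594208e-04] [0.79590411 0.21179208 1.05449183] 0.9 [-0.07244763  0.52702321 -0.27381191  1.7461381   0.17609822  0.89186693
 -0.28304348]
wrist 1177 ((565.7083129882812, 121.22308349609375), (11.625951766967773, 44.20268630981445), 8.392751693725586) [0.56565477 0.12304853 0.09001362]
scene 92 ((569.9266967773438, 122.73163604736328), (12.73112678527832, 42.48447036743164), 6.897166728973389) [0.57021974 0.12390769 0.08892413]
side 64 ((568.7661743164062, 120.82850646972656), (10.614068031311035, 42.153690338134766), 8.459964752197266) [0.5681453  0.12153768 0.09014873]
```

{"method": "move_arm", "body": {
  "rows": [
    [1.5,0,12,0,1],
    [1.5,0,25,0,1],
    [1.5,0,37,0,1],
    [1.5,0,37,0,1],
    [1.5,0,37,0,-0.3],
    [1.5,0,37,0,-1],
    [1.5,0,37,0,-1],
    [1.5,0,37,0,-1],
    [1.5,0,37,0,-1],
    [1.5,0,37,0,-1]
  ]
}}

```text
time_s: 2.3
ee_pos: [0.5668, 0.1215, 0.0787]
tool_rot: [2.061, 2.371, 0.0]
force: [0.5, 0.6, -0.9]
width: -0.0
grasp_force: 0.0
```

```bash
python3 - <<'E'
from h import *
o=robot.get_obs();print(o['ee_pos'],o['force'],o['width'],o['grasp_force'],o['time_s'])
snap('wrist','w3');snap('side','s3');c=C('s3');u,v=c.pix([.567,.121,.09])[0].astype(int);print(u,v)
a=cv2.resize(c.p[v-60:v+60,u-45:u+45],None,fx=4,fy=4,interpolation=cv2.INTER_CUBIC)
b=cv2.resize(C('w3').p,None,fx=.67,fy=.67);im=np.zeros((480,360+b.shape[1],3),np.uint8);im[:,:360]=a;im[:b.shape[0],360:]=b;cv2.imwrite('pics/m3.png',im)
E
```

```text
[0.56682277 0.12145462 0.07873248] [ 0.45324711  0.56233437 -0.91919961] -0.000390143875517463 0.0 2.3
291 309
```

View pics/m3.png

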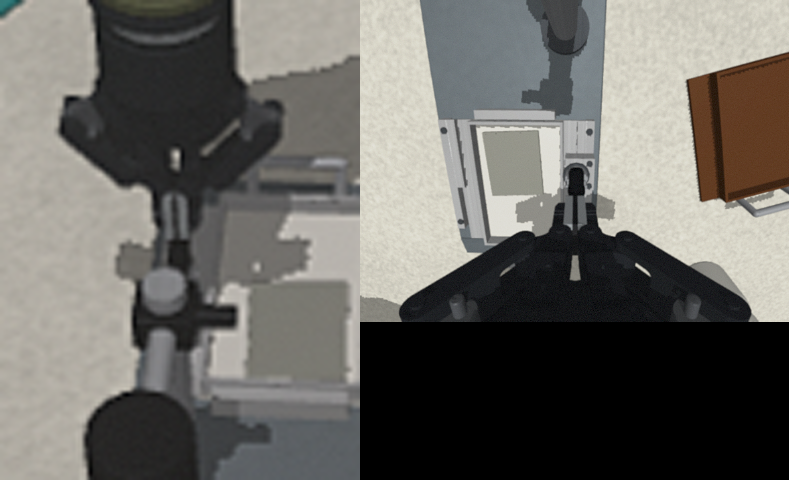

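The picture shows the bar at (576,180) just ahead of the fingers at (565–590, 215). The fingers look shut, perhaps in front of the bar rather than around it, so I'll check with an enlarged crop.

```bash
python3 - <<'E'
from h import *
c=C('w3')
cv2.imwrite('pics/m4.png',cv2.resize(c.p[220:400,220:440],None,fx=3.2,fy=3.2,interpolation=cv2.INTER_CUBIC))
print(c.pix([[.567,.1215,.09],[.5645,.144,.09],[.5697,.0985,.09],[.5668,.1215,.068]]))
for v in range(230,380,10):
    for u in (322,):print(v,c.xyz(u,v).round(4))
E
```

```text
[[324.67325958 293.76268461]
 [326.14841026 254.08613201]
 [323.54646932 330.85061214]
 [323.95631047 275.90747475]]
230 [0.5636 0.1366 0.0261]
240 [0.5639 0.1343 0.0407]
250 [0.5626 0.1425 0.0809]
260 [0.5629 0.1401 0.089 ]
270 [0.5636 0.1355 0.0911]
280 [0.5643 0.1305 0.0924]
290 [0.5653 0.1235 0.0901]
300 [0.5641 0.1315 0.115 ]
310 [0.564  0.1317 0.1239]
320 [0.5641 0.1312 0.1307]
330 [0.5639 0.1322 0.1391]
340 [0.5643 0.1294 0.1416]
350 [0.5649 0.1253 0.142 ]
360 [0.5656 0.12   0.1412]
370 [0.5662 0.1159 0.142 ]
```

View pics/m4.png

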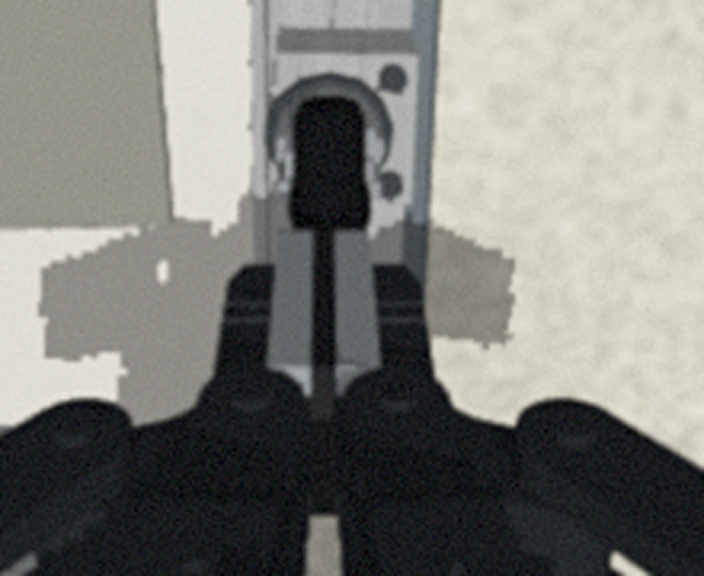

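```bash
python3 - <<'E'
from h import *
c=C('w3');print(c.f,-c.V[:3,:3].T@c.V[:3,3])
for v in (255,265,275,285,290,295,300,310,320):
    print(v,[tuple((c.xyz(u,v)*1000).astype(int)) for u in (304,308,312,316,322,328,332,336,340)])
o=robot.get_obs();print(o['joint_efforts'],o['q'],o['tool_rot'],o['torque'])
E
```

```text
331.8637027029841 [0.55327267 0.20501659 0.24681749]
255 [(np.int64(553), np.int64(123), np.int64(43)), (np.int64(556), np.int64(125), np.int64(47)), (np.int64(557), np.int64(139), np.int64(81)), (np.int64(559), np.int64(141), np.int64(87)), (np.int64(562), np.int64(143), np.int64(89)), (np.int64(565), np.int64(142), np.int64(87)), (np.int64(567), np.int64(141), np.int64(84)), (np.int64(573), np.int64(128), np.int64(48)), (np.int64(576), np.int64(126), np.int64(44))]
265 [(np.int64(554), np.int64(116), np.int64(45)), (np.int64(556), np.int64(123), np.int64(60)), (np.int64(558), np.int64(136), np.int64(88)), (np.int64(560), np.int64(136), np.int64(89)), (np.int64(563), np.int64(137), np.int64(90)), (np.int64(566), np.int64(138), np.int64(90)), (np.int64(568), np.int64(138), np.int64(90)), (np.int64(573), np.int64(126), np.int64(60)), (np.int64(577), np.int64(119), np.int64(44))]
275 [(np.int64(555), np.int64(95), np.int64(15)), (np.int64(557), np.int64(115), np.int64(56)), (np.int64(558), np.int64(130), np.int64(87)), (np.int64(560), np.int64(131), np.int64(90)), (np.int64(563), np.in
[... 2328 characters left out ...]
7), np.int64(126), np.int64(124)), (np.int64(558), np.int64(131), np.int64(132)), (np.int64(559), np.int64(131), np.int64(132)), (np.int64(561), np.int64(131), np.int64(132)), (np.int64(564), np.int64(131), np.int64(130)), (np.int64(566), np.int64(132), np.int64(131)), (np.int64(567), np.int64(132), np.int64(131)), (np.int64(569), np.int64(132), np.int64(131)), (np.int64(572), np.int64(129), np.int64(125))]
[ 9.33951269e-04 -6.06038332e+01 -2.71491431e+00 -1.95775473e+01
  1.09353653e-02  2.30545447e-03  1.02588470e-05] [-0.08484359  0.57110618 -0.26243788  1.78826723  0.19529765  0.80755847
 -0.30301775] [-2.06061240e+00 -2.37135713e+00  1.61878526e-05] [-0.00441798  0.02040382  0.05413809]
```

```bash
python3 - <<'E'
from h import *
snap('scene','c3')
for n in ('c3','s3'):
    c=C(n);q=c.pix([[.567,.1215,.068],[.567,.1215,.087],[.567,.1215,.11]]);print(n,q.round(1).tolist())
    v,u=np.mgrid[0:480,0:640];P=c.xyz(u.ravel(),v.ravel())
    m=(abs(P[:,0]-.567)<.03)&(abs(P[:,1]-.1215)<.03)&(P[:,2]>.045)&(P[:,2]<.2);Q=P[m]
    for lo in np.arange(.045,.16,.01):
        k=Q[(Q[:,2]>=lo)&(Q[:,2]<lo+.01)]
        if len(k)>3: print(round(lo,3),len(k),k[:,:2].min(0).round(3),k[:,:2].max(0).round(3))
c=C('c3');u,v=c.pix([.567,.1215,.09])[0].astype(int);print(u,v)
cv2.imwrite('pics/m5.png',cv2.resize(c.p[v-60:v+40,u-65:u+65],None,fx=5,fy=5,interpolation=cv2.INTER_CUBIC))
E
```

```text
c3 [[344.1, 308.9], [344.7, 304.7], [345.3, 299.4]]
0.045 33 [0.564 0.109] [0.586 0.132]
0.055 35 [0.564 0.109] [0.578 0.131]
0.065 8 [0.57 0.12] [0.574 0.127]
0.075 25 [0.562 0.101] [0.577 0.143]
0.085 73 [0.56 0.1 ] [0.577 0.144]
0.105 11 [0.561 0.129] [0.578 0.133]
0.115 22 [0.559 0.121] [0.581 0.134]
0.125 14 [0.561 0.127] [0.579 0.133]
0.135 14 [0.56  0.127] [0.578 0.134]
0.145 25 [0.542 0.113] [0.594 0.136]
0.155 57 [0.537 0.113] [0.596 0.138]
s3 [[291.4, 315.9], [291.0, 310.5], [290.6, 303.8]]
0.055 10 [0.559 0.111] [0.564 0.122]
0.075 5 [0.562 0.123] [0.562 0.127]
0.085 43 [0.56  0.117] [0.574 0.143]
0.105 21 [0.555 0.127] [0.578 0.135]
0.115 38 [0.552 0.122] [0.58  0.136]
0.125 42 [0.553 0.117] [0.58  0.136]
0.135 34 [0.552 0.112] [0.584 0.137]
0.145 64 [0.537 0.109] [0.595 0.139]
0.155 128 [0.538 0.109] [0.597 0.14 ]
344 304
```

View pics/m5.png

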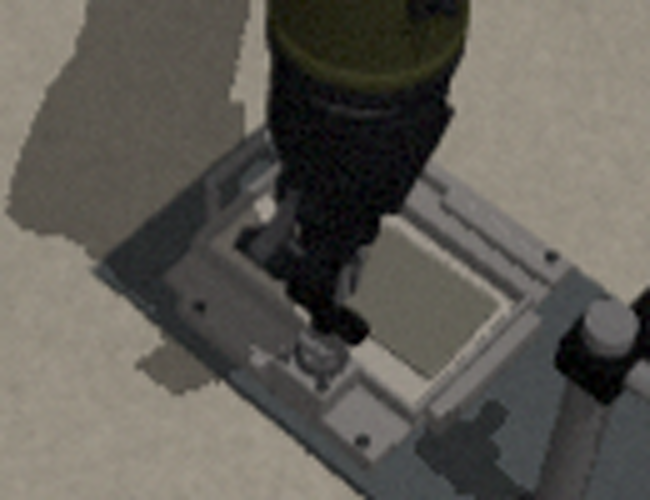

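All three cameras put the shut fingertips at about z 0.107. That is above the bar, so the gripper closed on nothing and disturbed nothing. I'll check where the tips were relative to the TCP when open.

```bash
python3 - <<'E'
from h import *
for n,t in (('wrist',[.6244,-.0001,.2048]),('scene',[.6244,-.0001,.2048]),('side',[.6244,-.0001,.2048]),('wrist2',[.5677,.1193,.1164]),('scene2',[.5677,.1193,.1164]),('side2',[.5677,.1193,.1164]),('w3',[.5668,.1215,.0787]),('s3',[.5668,.1215,.0787]),('c3',[.5668,.1215,.0787])):
    c=C(n);v,u=np.mgrid[0:480,0:640];P=c.xyz(u.ravel(),v.ravel());D=P-t
    zmin=.094
    m=(abs(D[:,0])<.07)&(abs(D[:,1])<.02)&(P[:,2]>zmin)&(D[:,2]<.1)
    z=np.sort(D[m][:,2]);print(n,m.sum(),z[[5,20,len(z)//4]].round(4), D[m][np.argsort(D[m][:,2])[5]].round(3))
E
```

```text
wrist 20363 [0.0386 0.0394 0.0723] [ 0.041 -0.005  0.039]
scene 407 [0.0421 0.0465 0.0613] [-0.045  0.009  0.042]
side 435 [0.0426 0.0472 0.0642] [ 0.043 -0.004  0.043]
wrist2 18845 [0.0387 0.0393 0.0704] [-0.045 -0.005  0.039]
scene2 219 [0.0411 0.0459 0.0533] [0.04  0.015 0.041]
side2 364 [0.0412 0.0482 0.0631] [-0.048  0.002  0.041]
w3 23914 [0.0286 0.0295 0.077 ] [0.002 0.011 0.029]
s3 502 [0.0312 0.0352 0.0632] [-0.009  0.005  0.031]
c3 210 [0.0324 0.0415 0.0599] [0.008 0.007 0.032]
```

The reported TCP lies about 40 mm ahead of the real one: the shut tips are at TCP +28.5 mm, and the bar is untouched. I'll correct for it by opening and going down another 39 mm.

{"method": "move_arm", "body": {
  "rows": [
    [0,0,0,0,1],
    [0,0,0,0,1],
    [0,0,0,0,1],
    [0,0,0,0,1],
    [0,0,0,0,1],
    [0,0,0,0,1]
  ]
}}

```text
time_s: 3.2
ee_pos: [0.5668, 0.1215, 0.0787]
tool_rot: [2.061, 2.371, 0.0]
force: [-0.0, -0.4, 0.5]
width: 0.999
grasp_force: 0.0
```

{"method": "move_arm", "body": {
  "rows": [
    [0,0,10,0,1],
    [0,0,20,0,1],
    [0,0,30,0,1],
    [0,0,39,0,1],
    [0,0,39,0,1],
    [0,0,39,0,1]
  ]
}}

```text
time_s: 3.95
ee_pos: [0.5669, 0.1216, 0.0398]
tool_rot: [2.061, 2.371, 0.0]
force: [0.5, -0.1, 0.3]
width: 1.001
grasp_force: 0.0
```

{"method": "move_arm", "body": {
  "rows": [
    [0,0,0,0,0],
    [0,0,0,0,-0.5],
    [0,0,0,0,-1],
    [0,0,0,0,-1],
    [0,0,0,0,-1],
    [0,0,0,0,-1],
    [0,0,0,0,-1]
  ]
}}

```text
time_s: 4.82
ee_pos: [0.5676, 0.1216, 0.04]
tool_rot: [2.06, 2.371, 0.002]
force: [4.0, -1.7, 1.8]
width: 0.126
grasp_force: 61.1
```

{"method": "move_arm", "body": {
  "rows": [
    [0,0.8,-2,0,-1],
    [0,0.8,-4,0,-1],
    [0,0.8,-6,0,-1],
    [0,0.8,-7,0,-1],
    [0,0.8,-7,0,-1]
  ]
}}

```text
time_s: 5.45
ee_pos: [0.5674, 0.1216, 0.0454]
tool_rot: [-2.06, -2.371, 0.001]
force: [6.6, 0.4, -11.4]
width: 0.128
grasp_force: 59.1
```

{"method": "move_arm", "body": {
  "rows": [
    [0,-0.8,-1,0,-1],
    [0,-0.8,-2,0,-1],
    [0,-0.8,-2.5,0,-1],
    [0,-0.8,-2.5,0,-1]
  ]
}}

```text
time_s: 5.95
ee_pos: [0.5674, 0.1215, 0.0479]
tool_rot: [-2.061, -2.371, -0.001]
force: [8.5, 0.4, -13.6]
width: 0.123
grasp_force: 59.0
```

{"method": "move_arm", "body": {
  "rows": [
    [0,0,-1,0,-1],
    [0,0,-1,0,-1]
  ]
}}

```text
time_s: 6.2
ee_pos: [0.5674, 0.1215, 0.0489]
tool_rot: [-2.061, -2.371, -0.001]
force: [8.2, 1.6, -13.1]
width: 0.129
grasp_force: 58.8
```

{"method": "move_arm", "body": {
  "rows": [
    [0,0,-1,0,-1],
    [0,0,-1,0,-1]
  ]
}}

```text
time_s: 6.45
ee_pos: [0.5674, 0.1215, 0.0498]
tool_rot: [-2.061, -2.371, -0.001]
force: [8.1, 1.9, -13.5]
width: 0.122
grasp_force: 58.8
```

{"method": "move_arm", "body": {
  "rows": [
    [0,0.7,-0.5,0,-1],
    [0,1.4,-1,0,-1],
    [0,1.4,-1,0,-1]
  ]
}}

```text
time_s: 6.82
ee_pos: [0.5674, 0.1215, 0.0503]
tool_rot: [-2.059, -2.37, 0.003]
force: [5.5, 0.4, -14.6]
width: 0.124
grasp_force: 58.7
```

{"method": "move_arm", "body": {
  "rows": [
    [0,0,-1,0,-1],
    [0,0,-1,0,-1]
  ]
}}

```text
time_s: 7.08
ee_pos: [0.5674, 0.1215, 0.0513]
tool_rot: [-2.059, -2.37, 0.003]
force: [7.2, 1.3, -16.1]
width: 0.127
grasp_force: 58.7
```

{"method": "move_arm", "body": {
  "rows": [
    [0,0.5,-1,0,-1],
    [0,0.5,-1,0,-1]
  ]
}}

```text
time_s: 7.32
ee_pos: [0.5675, 0.1215, 0.052]
tool_rot: [-2.059, -2.37, 0.004]
force: [5.4, 1.4, -15.1]
width: 0.129
grasp_force: 58.6
```

{"method": "move_arm", "body": {
  "rows": [
    [0,0.5,-1,0,-1],
    [0,0.5,-1,0,-1]
  ]
}}

```text
time_s: 7.58
ee_pos: [0.5675, 0.1215, 0.0533]
tool_rot: [-2.059, -2.37, 0.005]
force: [3.3, 1.2, -17.8]
width: 0.127
grasp_force: 58.5
```

{"method": "move_arm", "body": {
  "rows": [
    [0,0.5,-0.7,0,-1],
    [0,0.5,-0.7,0,-1]
  ]
}}

```text
time_s: 7.82
ee_pos: [0.5677, 0.1215, 0.0549]
tool_rot: [-2.059, -2.37, 0.005]
force: [-0.3, 0.2, -16.6]
width: 0.123
grasp_force: 58.5
```

{"method": "move_arm", "body": {
  "rows": [
    [0,0,-0.7,0,-1],
    [0,0,-0.7,0,-1]
  ]
}}

```text
time_s: 8.07
ee_pos: [0.5679, 0.1215, 0.056]
tool_rot: [-2.059, -2.37, 0.004]
force: [-3.1, 0.4, -18.5]
width: 0.127
grasp_force: 58.4
```

{"method": "move_arm", "body": {
  "rows": [
    [0,-0.3,-0.4,0,-1],
    [0,-0.3,-0.4,0,-1]
  ]
}}

```text
time_s: 8.32
ee_pos: [0.5679, 0.1215, 0.0561]
tool_rot: [-2.059, -2.37, 0.004]
force: [-4.3, 0.1, -24.5]
width: 0.124
grasp_force: 58.4
```

```bash
python3 - <<'E'
from h import *
o=robot.get_obs();print(o['ee_pos'],o['force'],o['torque'],o['time_s'])
snap('wrist','w6');c=C('w6')
v,u=np.mgrid[0:480,0:640];P=c.xyz(u.ravel(),v.ravel());b=c.p.reshape(-1,3).max(1)<60
m=(P[:,2]>.075)&(P[:,2]<.115)&(abs(P[:,0]-.565)<.012)&(P[:,1]>.134)&(P[:,1]<.15);Q=P[m];print(m.sum(),np.percentile(Q[:,2],[10,50,90]).round(4))
E
```

```text
[0.56789813 0.12148966 0.05609116] [ -4.32174613   0.1268001  -24.52729832] [0.1276843  0.92413503 0.03394263] 8.325
847 [0.0991 0.1053 0.1071]
```

The stop was reached at about 16 mm lift, where the force rose 7 N with almost no motion. I'll ease off 0.3 mm and turn in stages.

{"method": "move_arm", "body": {
  "rows": [
    [0,-0.3,0.3,0.12,-1],
    [0,-0.3,0.3,0.25,-1],
    [0,-0.3,0.3,0.35,-1],
    [0,-0.3,0.3,0.35,-1]
  ]
}}

```text
time_s: 8.88
ee_pos: [0.5683, 0.1216, 0.0561]
tool_rot: [-2.443, -1.975, 0.003]
force: [-2.9, -0.7, -24.9]
width: 0.125
grasp_force: 58.4
```

{"method": "move_arm", "body": {
  "rows": [
    [0,0,0.2,0.15,-1],
    [0,0,0.2,0.3,-1],
    [0,0,0.2,0.45,-1],
    [0,0,0.2,0.6,-1],
    [0,0,0.2,0.6,-1]
  ]
}}

```text
time_s: 9.5
ee_pos: [0.5688, 0.1214, 0.0561]
tool_rot: [2.917, 1.165, -0.001]
force: [-1.5, -2.1, -25.2]
width: 0.127
grasp_force: 58.5
```

{"method": "move_arm", "body": {
  "rows": [
    [0,0,0,0.15,-1],
    [0,0,0,0.3,-1],
    [0,0,0,0.45,-1],
    [0,0,0,0.6,-1],
    [0,0,0,0.63,-1],
    [0,0,0,0.63,-1]
  ]
}}

```text
time_s: 10.25
ee_pos: [0.5692, 0.121, 0.0561]
tool_rot: [3.134, 0.208, -0.0]
force: [-0.9, -4.8, -24.8]
width: 0.124
grasp_force: 58.5
```

{"method": "move_arm", "body": {
  "rows": [
    [0,0,1,0,-1],
    [0,0,2,0,-1],
    [0,0,2.5,0,-1],
    [0,0,2.5,0,-1]
  ]
}}

```text
time_s: 10.75
ee_pos: [0.5693, 0.1211, 0.0545]
tool_rot: [3.134, 0.207, 0.001]
force: [-1.9, -4.2, -17.4]
width: 0.127
grasp_force: 59.7
```

{"method": "move_arm", "body": {
  "rows": [
    [0,0,1,0,-1],
    [0,0,1.5,0,-1],
    [0,0,1.5,0,-1]
  ]
}}

```text
time_s: 11.12
ee_pos: [0.5693, 0.121, 0.0531]
tool_rot: [3.134, 0.206, 0.001]
force: [-4.0, -5.0, -16.5]
width: 0.125
grasp_force: 59.8
```

{"method": "move_arm", "body": {
  "rows": [
    [0,0,0.6,0,-1],
    [0,0,0.6,0,-1]
  ]
}}

```text
time_s: 11.38
ee_pos: [0.5694, 0.121, 0.0528]
tool_rot: [3.134, 0.206, 0.001]
force: [-5.0, -4.4, -14.6]
width: 0.13
grasp_force: 60.1
```

{"method": "move_arm", "body": {
  "rows": [
    [0,0,0.6,0,-1],
    [0,0,0.6,0,-1]
  ]
}}

```text
time_s: 11.62
ee_pos: [0.5694, 0.1211, 0.0526]
tool_rot: [3.135, 0.206, 0.002]
force: [-4.0, -5.0, -10.5]
width: 0.129
grasp_force: 60.7
```

The dowel is seated in the notch: the load falls and the bar stays put, 3 mm below the stop. I'll unload the rest and let go.

{"method": "move_arm", "body": {
  "rows": [
    [0,0,0.7,0,-1],
    [0,0,1.2,0,-1],
    [0,0,1.2,0,-1]
  ]
}}

```text
time_s: 12.0
ee_pos: [0.5695, 0.1211, 0.0523]
tool_rot: [-3.135, -0.206, -0.003]
force: [-6.5, -5.8, -2.7]
width: 0.126
grasp_force: 61.9
```

{"method": "move_arm", "body": {
  "rows": [
    [0,0,0,0,-0.6],
    [0,0,0,0,-0.2],
    [0,0,0,0,1],
    [0,0,0,0,1],
    [0,0,0,0,1],
    [0,0,0,0,1],
    [0,0,0,0,1]
  ]
}}

```text
time_s: 12.88
ee_pos: [0.569, 0.1218, 0.05]
tool_rot: [3.135, 0.205, -0.0]
force: [0.1, -0.6, 0.3]
width: 1.0
grasp_force: 0.0
```

{"method": "move_arm", "body": {
  "rows": [
    [0,0,-20,0,1],
    [0,0,-45,0,1],
    [0,0,-70,0,1],
    [0,0,-90,0,1],
    [0,0,-90,0,1]
  ]
}}

```text
time_s: 13.5
ee_pos: [0.5701, 0.1219, 0.1414]
tool_rot: [-3.134, -0.205, -0.005]
force: [-0.1, 0.4, -0.8]
width: 0.997
grasp_force: 0.0
```

```bash
python3 - <<'E'
from h import *
o=robot.get_obs();print(o['ee_pos'],o['tool_rot'],o['force'],o['q'],o['time_s'])
for n in ('wrist','scene','side'):
    snap(n,n+'7');c=C(n+'7')
    v,u=np.mgrid[0:480,0:640];P=c.xyz(u.ravel(),v.ravel());b=c.p.reshape(-1,3).max(1)<60
    m=(P[:,2]>.083)&(P[:,2]<.115)&(abs(P[:,0]-.567)<.035)&(abs(P[:,1]-.12)<.035)&b
    print(n,m.sum())
    if m.sum()>10: print(cv2.minAreaRect(P[m][:,:2].astype(np.float32)*1000),np.median(P[m][:,2]))
# tray wall top and bow, scene/side: predicted pixels
E
```

```text
[0.57005027 0.12187056 0.14144664] [-3.13435516 -0.20511726 -0.00473204] [-0.11973659  0.37824677 -0.81610415] [-0.40497742  0.50473771  0.23617057  1.71459125 -0.14117044  0.93579477
 -1.55370782] 13.5
wrist 1044
((567.11865234375, 120.49022674560547), (44.281532287597656, 12.82542896270752), 7.9734697341918945) 0.10253413780629286
scene 97
((570.6380615234375, 122.4237289428711), (43.936744689941406, 11.072542190551758), 7.138220310211182) 0.10170706828219211
side 127
((567.2280883789062, 124.0198745727539), (44.33192443847656, 16.594661712646484), 12.936433792114258) 0.10073650653069521
```

View pics/side7.png

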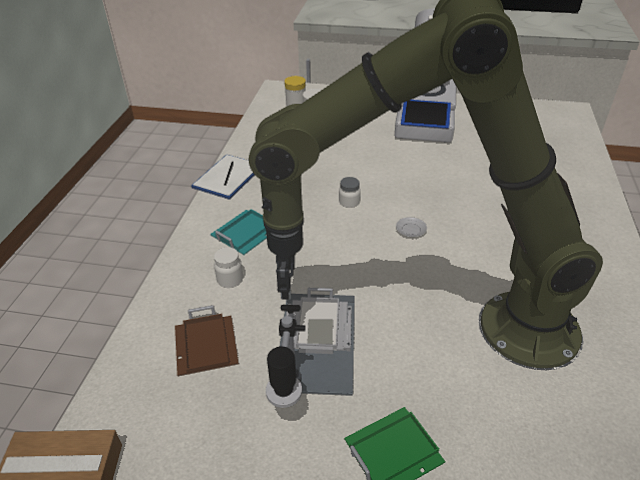

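The side view shows the bar (287,310) standing across the rails. All three cameras put its top at about z 0.102, so it has stayed latched. Next I'll check that the draw path is clear.

```bash
python3 - <<'E'
from h import *
c=C('side7')
for n,u,v in [('jarb',349,183),('teal L',216,236),('tealR',279,228),('teal near',243,252),('jara',228,260),('dish',411,228),('bowL',309,291),('bowM',320,290),('bowR',331,291)]: print(n,c.xyz(u,v).round(3))
o=np.array([.509,.0885]);xs=np.array([-.1247,.992]);ys=np.array([-.992,-.1247])
for x,y,z in [(-82,0,50),(-82,28,50),(-82,-28,50)]:
    p=o+(x*xs+y*ys)/1000;print(p,c.pix([*p,z/1000]))
v,u=np.mgrid[0:480,0:640]
for n in('wrist7','side7','scene7'):
    P=C(n).xyz(u.ravel(),v.ravel());r=(P[:,:2]-o);X=r@xs;Y=r@ys
    m=(P[:,2]>.04)&(P[:,2]<.06)&(abs(X+.082)<.015)&(abs(Y)<.04)
    print(n,m.sum(),X[m].mean() if m.any() else 0,Y[m].min() if m.any() else 0,Y[m].max() if m.any() else 0,P[m][:,2].mean())
    m=(P[:,2]>.015)&(X<-.12)&(X>-.36)&(abs(Y)<.1)&(P[:,2]<.1);print(' path',m.sum(),P[m].mean(0) if m.any() else '')
E
```

```text
jarb [ 0.512 -0.429  0.073]
teal L [ 0.865 -0.187  0.013]
tealR [0.568 0.162 0.37 ]
teal near [ 0.77  -0.139  0.007]
jara [ 0.764 -0.015  0.091]
dish [ 0.31  -0.328  0.005]
bowL [0.547 0.013 0.045]
bowM [0.519 0.013 0.054]
bowR [0.492 0.008 0.049]
[0.5192254 0.007156 ] [[320.4191034  289.20374664]]
[0.4914494 0.0036644] [[331.53480805 289.58803749]]
[0.5470014 0.0106476] [[309.32683677 288.82057438]]
wrist7 464 -0.08136116505264891 -0.03092896088956344 0.012889727090592846 0.05211705513141076
 path 0 
side7 96 -0.07929415027350036 -0.03152147483723178 0.029525664654411914 0.05048710058649556
 path 0 
scene7 50 -0.08118400698039471 -0.034668387890735605 0.030825441654861285 0.050776130541787395
 path 0
```

{"method": "move_arm", "body": {
  "rows": [
    [-20,30,0,0,1],
    [-40,60,0,0,0.5],
    [-60,90,0,0,-0.5],
    [-65,107,20,0,-0.5],
    [-65,107,40,0,-0.5],
    [-65,107,60,0,-0.5],
    [-65,107,60,0,-0.5],
    [-65,107,60,0,-0.5]
  ]
}}

```text
time_s: 14.65
ee_pos: [0.5186, 0.0072, 0.0801]
tool_rot: [3.135, 0.205, -0.001]
force: [-0.2, 0.0, -0.2]
width: 0.252
grasp_force: 0.0
```

```bash
python3 - <<'E'
from h import *
o=robot.get_obs();print(o['ee_pos'],o['tool_rot'],o['force'],o['width'],o['time_s'])
snap('wrist','w8');snap('side','s8')
O=np.array([.509,.0885]);xs=np.array([-.1247,.992]);ys=np.array([-.992,-.1247]);v,u=np.mgrid[0:480,0:640]
for n in('w8','s8'):
    P=C(n).xyz(u.ravel(),v.ravel());r=(P[:,:2]-O);X=r@xs;Y=r@ys
    for lo in np.arange(.03,.12,.006):
        m=(P[:,2]>lo)&(P[:,2]<lo+.006)&(abs(X+.082)<.045)&(abs(Y)<.015);
        if m.sum()>4: print(n,round(lo,3),m.sum(),np.unique((X[m]*1000/3).round().astype(int)*3).tolist())
E
```

```text
[0.51858914 0.00719203 0.08013452] [ 3.13477613e+00  2.05275467e-01 -6.71301364e-04] [-1.59873602e-01  1.68865745e-05 -1.99921376e-01] 0.2517772480988756 14.65
w8 0.048 422 [-87, -84, -81, -78]
w8 0.054 121 [-84, -81]
w8 0.102 7 [-93, -72]
w8 0.108 248 [-105, -102, -99, -96, -93, -72, -69, -66, -63, -60]
w8 0.114 460 [-105, -102, -99, -96, -93, -72, -69, -66, -63, -60, -57]
s8 0.048 25 [-87, -84, -81, -78, -75]
s8 0.054 13 [-81, -78, -75]
s8 0.108 8 [-66, -63, -60, -57]
s8 0.114 18 [-66, -63, -60, -57, -54]
```

View pics/w8.png

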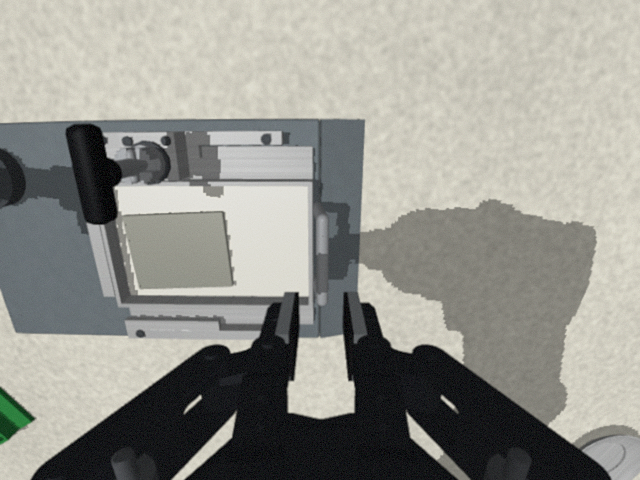

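The wrist view shows the latched bar (92,173), the bow (321,260) centred between the finger planes, and the plaque in the rear half. The tips straddle the rod, so I'll go down into a loose cage around it.

{"method": "move_arm", "body": {
  "rows": [
    [0,0,15,0,-0.5],
    [0,0,30,0,-0.5],
    [0,0,45,0,-0.5],
    [0,0,60,0,-0.5],
    [0,0,72,0,-0.5],
    [0,0,72,0,-0.5],
    [0,0,72,0,-0.5]
  ]
}}

```text
time_s: 15.62
ee_pos: [0.5188, 0.0071, 0.0082]
tool_rot: [3.135, 0.205, 0.0]
force: [-0.2, 0.2, -0.1]
width: 0.253
grasp_force: 0.0
```

{"method": "move_arm", "body": {
  "rows": [
    [0,4,0,0,-0.5],
    [0,8,0,0,-0.5],
    [0,12,0,0,-0.5],
    [0,17,0,0,-0.5],
    [0,22,0,0,-0.5],
    [0,22,0,0,-0.5]
  ]
}}

```text
time_s: 16.38
ee_pos: [0.5217, -0.0145, 0.0084]
tool_rot: [-3.134, -0.205, -0.001]
force: [0.2, 1.9, 1.8]
width: 0.246
grasp_force: 1.3
```

{"method": "move_arm", "body": {
  "rows": [
    [0,6,0,0,-0.5],
    [0,12,0,0,-0.5],
    [0,18,0,0,-0.5],
    [0,24,0,0,-0.5],
    [0,30,0,0,-0.5],
    [0,36,0,0,-0.5],
    [0,42,0,0,-0.5],
    [0,48,0,0,-0.5],
    [0,54,0,0,-0.5]
  ]
}}

```text
time_s: 17.5
ee_pos: [0.5284, -0.0687, 0.008]
tool_rot: [3.135, 0.205, -0.0]
force: [-0.5, 2.0, -0.6]
width: 0.248
grasp_force: 1.2
```

```bash
cat > t.py <<'E'
from h import *
import sys
def tray(n):
    snap('scene',n);O=np.array([.509,.0885]);xs=np.array([-.1247,.992]);ys=np.array([-.992,-.1247]);v,u=np.mgrid[0:480,0:640]
    c=C(n);P=c.xyz(u.ravel(),v.ravel());r=(P[:,:2]-O)*1000;X=r@xs;Y=r@ys;b=c.p.reshape(-1,3).astype(int)
    g=(b.min(1)>120)&(abs(b[:,0]-b[:,2])<30)
    return c,P,X,Y,b
if __name__=='__main__':
    o=robot.get_obs();print(o['ee_pos'],o['force'],o['time_s'])
    c,P,X,Y,b=tray(sys.argv[1])
    m=(P[:,2]>.006)&(abs(Y)<75)&(X<100)&(X>-400)
    m2=m&(P[:,2]>.02)&(P[:,2]<.032)&(abs(Y)<52)
    print('X hist of z20-32',np.histogram(X[m2],np.arange(-320,110,15)))
    cv2.imwrite('pics/'+sys.argv[1]+'c.png',cv2.resize(c.p[200:400,200:460],None,fx=3,fy=3,interpolation=cv2.INTER_CUBIC))
E
python3 t.py c9
```

```text
[ 0.52840766 -0.06866868  0.00798595] [-0.46867972  2.04791962 -0.57399417] 17.5
X hist of z20-32 (array([  0,   0,   0,   0,   0,   0,   0,   0,   0,   0,   0,  74,  22,
        27,  26,  23,  46,  44,  54,  54,  54,  53,   0,   0,   0,   0,
       102,  17]), array([-320, -305, -290, -275, -260, -245, -230, -215, -200, -185, -170,
       -155, -140, -125, -110,  -95,  -80,  -65,  -50,  -35,  -20,   -5,
         10,   25,   40,   55,   70,   85,  100]))
```

{"method": "move_arm", "body": {
  "rows": [
    [0,5,0,0,-0.5],
    [0,10,0,0,-0.5],
    [0,15,0,0,-0.5],
    [0,20,0,0,-0.5],
    [0,25,1,0,-0.5],
    [0,30,3,0,-0.5],
    [0,35,5,0,-0.5]
  ]
}}

```text
time_s: 18.42
ee_pos: [0.5334, -0.1022, 0.0033]
tool_rot: [-3.134, -0.206, -0.001]
force: [0.2, 4.7, 4.4]
width: 0.249
grasp_force: 2.6
```

```bash
python3 t.py c10
```

```text
[ 0.53336356 -0.10216757  0.00327516] [0.2142697  4.68411931 4.37122772] 18.425
X hist of z20-32 (array([  0,   0,   0,   0,   0,   0,   0,   4,   1,  17,   5,  10,  16,
        18,  21,  39,  61, 102, 123,  88,   0,   0,   0,   0,   0,   0,
       100,  22]), array([-320, -305, -290, -275, -260, -245, -230, -215, -200, -185, -170,
       -155, -140, -125, -110,  -95,  -80,  -65,  -50,  -35,  -20,   -5,
         10,   25,   40,   55,   70,   85,  100]))
```

View pics/c10c.png

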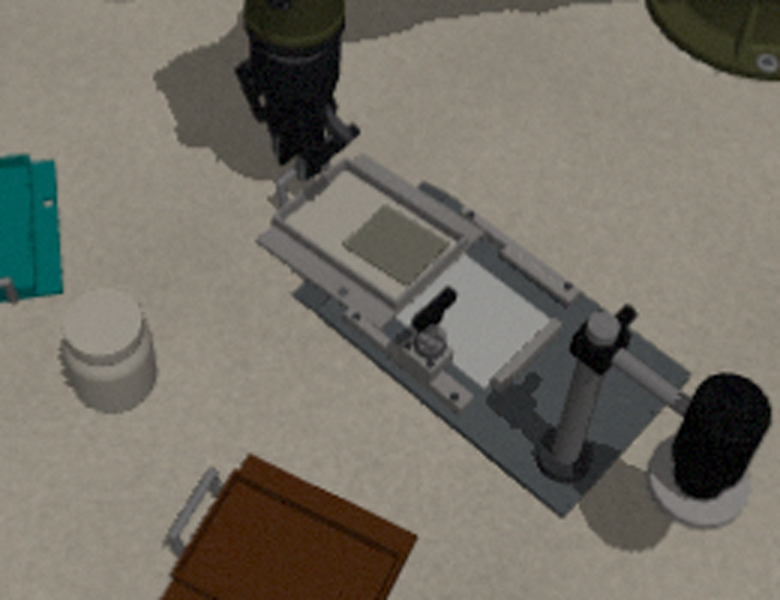

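The picture shows the tray tipped over the plate's edge, with the plaque still in it at (400,243) and the bar latched across at (435,310). I'll carry on gently.

{"method": "move_arm", "body": {
  "rows": [
    [0,5,-1.5,0,-0.5],
    [0,10,-1.5,0,-0.5],
    [0,15,-1.5,0,-0.5],
    [0,20,-1,0,-0.5],
    [0,25,-0.5,0,-0.5],
    [0,30,0,0,-0.5],
    [0,35,0,0,-0.5]
  ]
}}

```text
time_s: 19.35
ee_pos: [0.5378, -0.1369, 0.0033]
tool_rot: [-3.134, -0.206, -0.0]
force: [-1.3, 4.7, 4.6]
width: 0.249
grasp_force: 2.6
```

{"method": "move_arm", "body": {
  "rows": [
    [0,5,0,0,-0.5],
    [0,10,0,0,-0.5],
    [0,15,0,0,-0.5],
    [0,20,0,0,-0.5],
    [0,25,0,0,-0.5],
    [0,30,0,0,-0.5],
    [0,35,0,0,-0.5]
  ]
}}

```text
time_s: 20.23
ee_pos: [0.5424, -0.1715, 0.0034]
tool_rot: [-3.134, -0.206, -0.001]
force: [-0.6, 5.4, 4.3]
width: 0.251
grasp_force: 2.6
```

```bash
python3 t.py c11;python3 - <<'E'
from h import *
O=np.array([.509,.0885]);xs=np.array([-.1247,.992]);ys=np.array([-.992,-.1247])
v,u=np.mgrid[0:480,0:640];P=C('c11').xyz(u.ravel(),v.ravel());r=(P[:,:2]-O)*1000;X=r@xs;Y=r@ys
for x in range(-300,-20,20):
    m=(X>x)&(X<x+20)&(abs(Y)<45);m2=(X>x)&(X<x+20)&(Y<-55)&(Y>-68);print(x,np.percentile(P[m][:,2],[10,50,95]).round(4),np.median(P[m2][:,2]).round(4))
E
```

```text
[ 0.5424107  -0.17149748  0.00340343] [-0.63551903  5.41101566  4.34808651] 20.225
X hist of z20-32 (array([  0,   0,   0,   3,  18,   6,   7,   4,   5,   7,   8,  10,  10,
        13,  53,   0,   0,   0,   0,   0,   0,   0,   0,   1,   1,   0,
       109,   9]), array([-320, -305, -290, -275, -260, -245, -230, -215, -200, -185, -170,
       -155, -140, -125, -110,  -95,  -80,  -65,  -50,  -35,  -20,   -5,
         10,   25,   40,   55,   70,   85,  100]))
-300 [-0.0005  0.4164  0.4634] -0.0
-280 [0.0014 0.2466 0.4669] 0.0012
-260 [0.015  0.2456 0.5083] 0.3898
-240 [0.0963 0.3033 0.5191] 0.0076
-220 [0.0118 0.4256 0.5368] 0.0066
-200 [0.0075 0.4596 0.5322] 0.0073
-180 [0.0071 0.0104 0.0183] 0.0076
-160 [0.0062 0.0107 0.0156] 0.0077
-140 [0.0071 0.0114 0.0158] 0.0091
-120 [0.0082 0.0118 0.0217] 0.0105
-100 [0.005  0.0085 0.0231] 0.0077
-80 [0.0079 0.0104 0.0132] 0.0108
-60 [0.0085 0.0106 0.0138] 0.0101
-40 [0.0083 0.0105 0.0136] 0.0096
```

{"method": "move_arm", "body": {
  "rows": [
    [0,5,0,0,-0.5],
    [0,10,0,0,-0.5],
    [0,15,0,0,-0.5],
    [0,20,0,0,-0.5],
    [0,25,0,0,-0.5],
    [0,30,0,0,-0.5],
    [0,35,0,0,-0.5],
    [0,38,0,0,-0.5],
    [0,38,0,0,-0.5]
  ]
}}

```text
time_s: 21.4
ee_pos: [0.5472, -0.2099, 0.0032]
tool_rot: [-3.135, -0.205, -0.0]
force: [-0.9, 4.0, 3.6]
width: 0.252
grasp_force: 1.9
```

{"method": "move_arm", "body": {
  "rows": [
    [0,-5,0,0,-0.5],
    [0,-6,0,0,-0.5],
    [0,-6,-15,0,-0.5],
    [0,-6,-35,0,-0.5],
    [0,-6,-60,0,-0.5],
    [0,-6,-90,0,-0.5],
    [0,-6,-130,0,-0.5],
    [0,-6,-160,0,-0.5],
    [0,-6,-160,0,-0.5]
  ]
}}

```text
time_s: 22.52
ee_pos: [0.5478, -0.2051, 0.1667]
tool_rot: [3.132, 0.204, 0.009]
force: [0.0, 1.2, -0.6]
width: 0.253
grasp_force: 0.0
```

```bash
python3 t.py c12;python3 - <<'E'
from h import *
O=np.array([.509,.0885]);xs=np.array([-.1247,.992]);ys=np.array([-.992,-.1247]);snap('wrist','w12');snap('side','s12')
v,u=np.mgrid[0:480,0:640]
for n in('c12','s12','w12'):
  P=C(n).xyz(u.ravel(),v.ravel());r=(P[:,:2]-O)*1000;X=r@xs;Y=r@ys
  m=(P[:,2]>.013)&(P[:,2]<.06)&(abs(Y)<85)&(X<-114)&(X>-330);
  if m.sum()>20:print(n,m.sum(),cv2.minAreaRect(np.stack([X[m],Y[m]],1).astype(np.float32)),np.percentile(X[m],[0.5,99.5]))
  m=(P[:,2]>.0035)&(P[:,2]<.03)&(abs(Y)<60)&(X<-90)&(X>-330);print(np.histogram(X[m],np.arange(-150,-85,5))[0])
E
python3 -c "
import cv2,numpy as np
a=cv2.imread('pics/w12.png');b=cv2.imread('pics/s12.png')[160:400,180:460]
b=cv2.resize(b,None,fx=1.3,fy=1.3);a=cv2.resize(a,(420,315));h=max(a.shape[0],b.shape[0]);im=np.zeros((h,a.shape[1]+b.shape[1],3),np.uint8);im[:a.shape[0],:a.shape[1]]=a;im[:b.shape[0],a.shape[1]:]=b;cv2.imwrite('pics/end.png',im)"
```

```text
[ 0.54775983 -0.20512151  0.16666417] [ 0.01689217  1.23621573 -0.63907583] 22.525
X hist of z20-32 (array([  0,   9,  16,   2,   1,   3,   2,   1,   3,   3,   3,   3,   3,
         0,   0,   0,   0,   0,   0,   0,   0,   0,   0,   0,   0,   0,
       107,  14]), array([-320, -305, -290, -275, -260, -245, -230, -215, -200, -185, -170,
       -155, -140, -125, -110,  -95,  -80,  -65,  -50,  -35,  -20,   -5,
         10,   25,   40,   55,   70,   85,  100]))
c12 374 ((-216.82861328125, -1.3794670104980469), (99.14503479003906, 164.65904235839844), 89.56300354003906) [-297.47276353 -135.71716654]
[ 43  33 109   4   2   3   4   5  19  19  52  57]
s12 323 ((-215.0432891845703, -1.5943183898925781), (166.85647583007812, 95.87334442138672), 0.33399227261543274) [-295.69042505 -131.88158756]
[ 25  16 106  58   2   1   5   3   6  20  32  39]
w12 2528 ((-217.02325439453125, 0.7022056579589844), (160.51905822753906, 97.35401916503906), 0.8986225724220276) [-297.10659521 -137.03244365]
[381 839 463   0   0   0   0   0  23 250 530 635]
```

View pics/end.png

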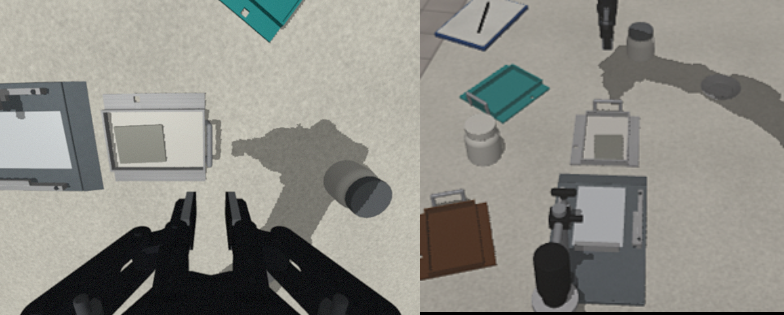

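The tray lies flat on the bench with its rear edge about 24 mm in front of the ramp foot and the plaque in it at (140,143). The plunger bar is still across the rails, and the jars and dish were not disturbed. I'll hand in.

```bash
python3 -c "
from plant import robot
print(robot.sign_off())"
```

```text
the job is handed in; nothing more can be done
None
```

The job is handed in at about 23 s: the plunger is latched up, and the tray lies flat on the bench about 24 mm clear of the ramp foot with the plaque in it; the sign-off returned no verdict, so the result is judged only from my own camera checks.

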